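# Bring the index wheel to its red mark and lock it

### The arm

A 6-joint arm with a two-finger parallel gripper is mounted at the origin on a cart in front of the work surface, level with it; the furniture and walls round the work are solid. World frame = base frame: x ahead of the robot, y to its left, z up, the work surface at z = 0. Lengths are in m, angles in rad, forces in N, time in s.
With the tool pointing down it reaches from about 0.375 to 0.9 m from the base axis. Payload 3.1 kg.
Tool frame: the origin (TCP) lies on the centre line of the jaws, within the pads' length; the fingertips stand 22 mm ahead of it and the grasp point (between the pads) lies 3 mm ahead of it; z points along the fingers, y is the line along which they close (so a half turn about z gives the same grasp; the last joint's range is limited). The gripper opens to 85 mm and grips with 20 to 120 N. Pads are 22 mm wide; open, the fingers measure 114 mm over their backs; the gripper's body (76 mm by 85 mm) begins 54 mm behind the grasp point. The pads swing forward as they close: fully open they stand 13 mm farther back than shut.
Start: joints at [1.022, 0.527, 1.433, -0, 1.181, -0.178], TCP at [0.226, 0.583, 0.253] pointing down, gripper open.
Joint ranges: [-3.08, 3.08], [-0.75, 2.2], [0.22, 2.44], [-1.43, 4.57], [0, 2.65], [-2.85, 2.85]. Speed limits (rad/s): [2.79, 2.79, 3.14, 3.14, 3.14, 3.14].

### API

Orientations are given as a unit quaternion [x, y, z, w].
In Python, from station import manip gives the robot as it stands.
- The arm moves only by the tool drive_effector, called after ">>>" as a command line: name --argument value ..., lists and objects as JSON in quotes. Schema: {"type":"object","properties":{"increments":{"type":"array","items":{"type":"array","items":{"type":"array","items":{"type":"number"},"minItems":5,"maxItems":5},"minItems":1,"maxItems":20},"minItems":1,"maxItems":1},"grip_n":{"type":"number"},"only":{"type":"string"},"quiet":{"type":"boolean"},"lines":{"type":"string"}},"required":["increments"],"additionalProperties":false}. increments is a list that holds a single list of rows (three levels of brackets), with 1 to 20 rows, each of 5 numbers: dx, dy, dz in units of 20 mm, then a turn about the tool's z in rad, then the opening from 0.0 (shut) to 1.0 (fully open); each row is the pose to reach, as a shift and turn from the pose commanded when the call began, along the tool's axes at that moment; what a row does not reach only later rows make up. A row lasts 1/10 s, in which the tool goes at most 0.05 m and 0.15 rad, less where a joint would pass 70% of its speed; a pose out of reach is approached as far as the arm can. The fingers move at their own pace and stop on an object; grip_n is the grip in N (left out, the last holds). Time passes only in rows, so rows that do not move let the fingers close. The tool returns the time, the measured TCP pose, the force, the opening and the grip force at its end. only (a regular expression) keeps the lines of the reply that match it, lines (a string "A,B") keeps lines A to B, and quiet returns only ok. Input that does not fit is refused with a message, and nothing moves.
- manip.sense(): the state, without advancing time (a new reading comes with each control period).
- manip.snapshot(name): name is "side" or "top"; returns a dict with "pixels" (420x560x3 uint8, red, green, blue), "range_z" (420x560 float32, m along the optical axis (not along the pixel's ray), 0 where there is no reading), "fov_y" (degrees; the focal length in pixels is half the picture's height over the tangent of half this angle, whatever the lens; pixels are square), "cx", "cy" (the principal point, pixels), "k1" (the pictures are not rectified: a ray, as slopes to the right and down, at radius r is drawn at 1 + k1 r^2 times it, then the intrinsics apply), "R" (3x3) and "t" (3): a world point X has camera coordinates R X + t. Camera axes: x right, y down, z forward; pixel columns grow to the right and rows downward; lengths in m; the calibration is good to about 2 mm. A picture is of the moment at which its call begins.
- manip.sign_off(): hands the job in; it is judged then, once.
The state is a dict: "t": time; "q": joint angles; "qd": joint speeds; "tau": joint torques, N m; "tcp_pos": TCP position; "tool_rot": TCP orientation; "force": force on the tool from outside, world axes, zero at the start; "ft_torque": the same for the moment, N m; "finger_gap": opening from 0.0 (shut) to 1.0 (fully open); "gripper_force": force on a finger pad.
Only numpy, scipy, OpenCV 4.12 (cv2) and the standard library are available. Lean on these libraries where they do the work, as an engineer would, in place of code of your own. Each camera call takes 0.05 s, during which the arm holds its last target. There are 200 camera calls.

### The job

Crank the index wheel round by its black grip until the red mark points at the yellow pointer, then push the orange-knobbed locking bolt fully home into the wheel's notch so the wheel is locked there. Leave the tape roll, grease tin and slotted weight where they are, and let go at the end.

Things in the scene. Friction and masses are not known exactly. Their poses are not given: they have to be found in the camera images.
- index_unit: grey base, fixed to the bench; origin on the bench under the wheel's vertical axis. Round foot 188 mm across, 12 mm high; an arm 68 mm wide to its own +y (ends at y = 195 mm) carries the bolt's guide block (y = 88 to 118 mm, 43 mm high); an ear to its own -x (ends at x = -115 mm) carries the yellow pointer (top 42 mm high).
- wheel (a joint): angle (rad) of the bright metal wheel, 144 mm across, 22 to 38 mm above the bench, counter-clockwise from above, no limit; 0 or any whole turn: red mark exactly at the pointer. Stays where left (friction 0.15 N m). Six notches in its rim, 60 degrees apart, 24 mm wide at the mouth, 18 inside, 22 deep; one faces the bolt when the mark is right, but also at 5 wrong angles.
- crank_grip (a point): middle of the wheel's black crank grip, 66 mm above the bench: an upright round grip 24 mm thick, from 40 to 84 mm above the bench, 54 mm from the wheel's axis, 120 degrees counter-clockwise (seen from above) from the red mark. It spins freely on its own pin, so a gripper can carry it round the circle without turning.
- red_mark (a point): outer part of the red stripe (8 mm wide, 26 mm long, radial) on the wheel's top face, 68 mm from the axis, 38 mm above the bench
- pointer_zero (a point): fixed point just inside the tip of the yellow pointer, 68 mm from the wheel's axis in the unit's own -x direction, 38 mm above the bench: where red_mark must come
- lock_bolt (a joint): travel (m) of the steel bolt along the unit's own -y, towards the wheel's axis: 0 drawn back, 0.026 fully home (end stop). Stays where left (friction 2 N). Its nose, 12 mm wide and tapered to 5 over the last 10 mm, is stopped by the wheel's teeth unless a notch faces it (free fit within 3 mm either way); when home it keeps the wheel from turning.
- bolt_knob (a point): middle of the bolt's orange knob, 64 mm above the bench: an upright round knob 18 mm thick, from 44 to 76 mm above the bench; 162 mm from the wheel's axis in the unit's own +y direction when the bolt is fully drawn, 136 mm when it is home
- black_tape: roll of black tape lying flat, 62 mm across, 19 mm high, loose bystander; origin under its centre
- grease_tin: small white tin with a red lid, 60 mm across, 43 mm high, loose bystander; origin under its centre
- slotted_weight: round metal weight with a slot lying flat, 70 mm across, 12 mm high, loose bystander; origin under its centre

How it is judged:
On the way:
1. the red mark has been brought to the yellow pointer (within 6 mm) while the bolt is still out of the notch (distance between red_mark and pointer_zero below 0.006 m and value of joint lock_bolt below 0.012 m), for 0.2 s.
At the end, for the whole second after the job is handed in: The red mark stands within 4 mm of the point at the yellow pointer, the locking bolt is home in the notch (at least 22 of its 26 mm), and the wheel is still (distance between red_mark and pointer_zero below 0.004 m and value of joint lock_bolt above 0.022 m and velocity of joint wheel between -0.05 and 0.05 rad/s); the robot touches nothing.
It fails at once if the tape roll is displaced by more than 20 mm (distance of black_tape from where it was at the start of the episode above 0.02 m).
It fails at once if the grease tin is displaced by more than 20 mm (distance of grease_tin from where it was at the start of the episode above 0.02 m).
It fails at once if the slotted weight is displaced by more than 20 mm (distance of slotted_weight from where it was at the start of the episode above 0.02 m).
It also fails if it takes over 54 s, if anything falls off the work surface, if the arm or the gripper's body presses on something with over 40 N, if the wrist force passes 120 N, or if a joint passes its speed limit or range.

## Working session

There is one attempt and no reset: what is moved stays moved. The work goes in short steps, Python scripts to look and compute and a tool call to move; the robot and the scene stay as the last step left them, time stands still between calls to the robot, and variables do not carry over. Pictures are saved under pics/ and viewed, at most 10 in all, crops included, and the job is handed in when it is done.

```bash
ls; mkdir -p pics
```

Create h.py:
```python
import numpy as np, cv2
from station import manip
def K(s):
    f=s["pixels"].shape[0]/2/np.tan(np.radians(s["fov_y"])/2)
    return np.array([[f,0,s["cx"]],[0,f,s["cy"]],[0,0,1.]])
def ray(s,uv):
    # undistort with OpenCV's k1 model; return origin and world dirs (cam z = 1)
    p=cv2.undistortPoints(np.float64(uv).reshape(-1,1,2),K(s),np.array([s["k1"],0,0,0.]))[:,0]
    R,t=np.array(s["R"]),np.array(s["t"])
    return -R.T@t, np.c_[p,np.ones(len(p))]@R
def onplane(s,uv,z):
    o,d=ray(s,uv); return o+d*((z-o[2])/d[:,2])[:,None]
def depthpt(s,uv):
    o,d=ray(s,uv); u=np.int32(np.round(uv)).reshape(-1,2)
    return o+d*s["range_z"][u[:,1],u[:,0]][:,None]
def proj(s,X):
    return cv2.projectPoints(np.float64(X).reshape(-1,1,3),cv2.Rodrigues(np.array(s["R"],float))[0],np.array(s["t"],float),K(s),np.array([s["k1"],0,0,0.]))[0][:,0]
def mid(a,ua,b,ub):
    # closest point of two rays, and their gap
    o1,d1=ray(a,ua);o2,d2=ray(b,ub);d1=d1[0];d2=d2[0]
    k=np.linalg.lstsq(np.c_[d1,-d2],o2-o1,rcond=None)[0]
    p,q=o1+k[0]*d1,o2+k[1]*d2
    return (p+q)/2,np.linalg.norm(p-q)
```

Run:
```python
from h import *
for n in("side","top"):
    s=manip.snapshot(n); cv2.imwrite(f"pics/{n}0.png",s["pixels"][...,::-1]); np.savez(f"{n}0.npz",**s)
    print(n,-np.array(s["R"]).T@s["t"],s["fov_y"],s["k1"])
st=manip.sense();print({k:st[k] for k in("t","tcp_pos","tool_rot","finger_gap","force")})
```

```text
pics
station.py
side [1.31768808 0.25850528 0.54058093] 54.98326647740857 -0.04082328708536381
top [0.4773176  0.11681548 0.90880184] 47.966965858352786 0.03915515659826896
{'t': 0.1, 'tcp_pos': array([0.22555643, 0.58223262, 0.25243028]), 'tool_rot': array([ 1.83869752e-01,  9.82950126e-01, -9.15088266e-04, -3.55922552e-04]), 'finger_gap': 1.000240138289679, 'force': array([ 0.45583698, -0.50235816,  0.83264027])}
```

View pics/top0.png

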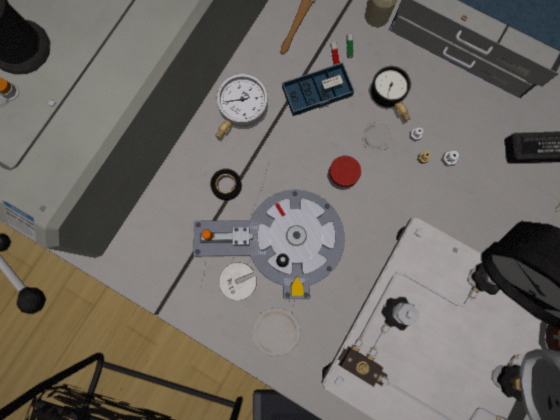

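View pics/side0.png

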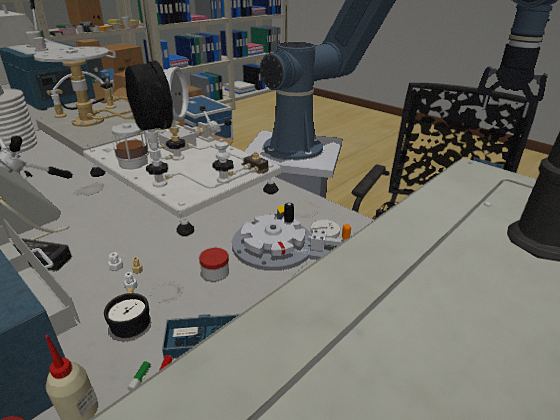

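The top view shows the wheel hub at about (296,235), orange knob (207,235), black grip (283,260), yellow pointer (296,287) and red mark (281,210). The tape is at (226,184), the weight at (238,281) and the tin at (345,171). In the side view the orange knob is at (346,231), the grip at (289,212) and the mark at (282,248). A tall ledge stands beyond the bolt.

Create meas.py:
```python
from h import *
def blob(s,lo,hi,roi,largest=True):
    hsv=cv2.cvtColor(s["pixels"],cv2.COLOR_RGB2HSV); m=cv2.inRange(hsv,lo,hi); z=np.zeros_like(m)
    x0,y0,x1,y1=roi; z[y0:y1,x0:x1]=m[y0:y1,x0:x1]
    n,l,st,c=cv2.connectedComponentsWithStats(z)
    if n<2: return None
    i=1+np.argmax(st[1:,4]); return c[i],st[i]
OR=((5,150,120),(18,255,255)); RED=((0,150,80),(4,255,255)); YE=((20,150,120),(32,255,255)); BK=((0,0,0),(180,255,45))
T=dict(knob=(OR,(190,220,225,250)),mark=(RED,(240,190,345,290)),yel=(YE,(280,270,315,305)),grip=(BK,(240,190,345,285)))
S=dict(knob=(OR,(325,215,370,245)),mark=(RED,(235,215,312,265)),yel=(YE,(260,195,312,230)),grip=(BK,(270,195,305,230)))
```

Run:
```python
from meas import *
t=manip.snapshot("top"); s=manip.snapshot("side")
for k in T:
    a=blob(t,*T[k][0],T[k][1]); b=blob(s,*S[k][0],S[k][1])
    print(k,a,b)
    if a and b: print("   tri",mid(t,a[0],s,b[0]),"depth",depthpt(t,a[0]))
# wheel: foot outline / hub
for n,uv in dict(hub=(296,235),tape=(226,184),weight=(238,281),tin=(345,171),footL=(194,239)).items(): print(n,depthpt(t,uv))
# circle foot: pixels with depth height 8..16mm near hub
v,u=np.mgrid[180:300,180:360]; uv=np.c_[u.ravel(),v.ravel()]
P=depthpt(t,uv).reshape(v.shape+(3,))
for lo,hi in((.007,.017),(.033,.042)):
    m=((P[...,2]>lo)&(P[...,2]<hi)&(u>240)).astype(np.uint8)
    c=max(cv2.findContours(m,0,1)[0],key=cv2.contourArea)
    (x,y),r=cv2.minEnclosingCircle(c); print(lo,x+180,y+180,r,onplane(t,(x+180,y+180),(lo+hi)/2),np.median(P[...,2][m>0]))
```

```text
knob (array([205.91935484, 233.77419355]), array([202, 230,   9,   9,  62], dtype=int32)) (array([346.34831461, 230.75280899]), array([343, 224,   8,  15,  89], dtype=int32))
   tri (array([0.58399683, 0.23736657, 0.06111716]), np.float64(0.002790944482985766)) depth [[0.581694   0.23628713 0.07835573]]
mark (array([279.52941176, 209.08823529]), array([276, 204,   8,  12,  34], dtype=int32)) (array([280.9, 244.6]), array([278, 242,   7,   6,  20], dtype=int32))
   tri (array([0.634935  , 0.10489698, 0.03690206]), np.float64(0.0018665129768648525)) depth [[0.634491   0.10583136 0.03834645]]
yel (array([296.71084337, 287.48795181]), array([291, 277,  13,  18, 166], dtype=int32)) (array([280.52631579, 208.71052632]), array([278, 206,   6,   7,  38], dtype=int32))
   tri (array([0.49041322, 0.0713985 , 0.03779936]), np.float64(0.004528362609879756)) depth [[0.48990206 0.07386928 0.04276999]]
grip (array([282.09210526, 260.61842105]), array([277, 254,  11,  13,  76], dtype=int32)) (array([288.15028902, 213.06358382]), array([278, 203,  16,  19, 173], dtype=int32))
   tri (array([0.53728034, 0.09944449, 0.05723238]), np.float64(0.002844101019114249)) depth [[0.53503717 0.10137251 0.08547797]]
hub [[0.58413687 0.07563918 0.05264321]]
tape [[ 6.90888578e-01  2.11404072e-01 -4.95769713e-04]]
weight [[ 0.50173823  0.18355937 -0.00173802]]
tin [[ 0.70796299 -0.01733003  0.04274108]]
footL [[0.57988035 0.26825561 0.01145707]]
0.007 291.40409088134766 244.01326751708984 55.83207702636719 [[0.57185401 0.08243291 0.012     ]] 0.01239022012184865
0.033 295.9662780761719 235.60850524902344 38.74623107910156 [[0.584889   0.07497313 0.0375    ]] 0.03837632491065934
```

Create go.py:
```python
from h import *
from scipy.spatial.transform import Rotation as Ro
def rel(p):
    st=manip.sense(); R=Ro.from_quat(st["tool_rot"])
    return R.inv().apply(np.array(p)-st["tcp_pos"]).round(4)
```

Run:
```python
from go import *
from meas import *
t=dict(np.load("top0.npz"));
g=onplane(t,blob(t,*T["grip"][0],T["grip"][1])[0],.080)[0]; k=onplane(t,blob(t,*T["knob"][0],T["knob"][1])[0],.072)[0]
h=onplane(t,(295.97,235.6),.038)[0]; y=onplane(t,blob(t,*T["yel"][0],T["yel"][1])[0],.042)[0]; m=onplane(t,blob(t,*T["mark"][0],T["mark"][1])[0],.038)[0]
print(g,k,h,y,m); 
an=lambda v:np.degrees(np.arctan2(v[1],v[0]))
print("yaw",an(k-h)-90,an(h-y),"grip",an(g-h),np.linalg.norm((g-h)[:2]),"mark",an(m-h),np.linalg.norm((k-h)[:2]))
# tall cabinet
P=depthpt(t,[(150,200),(120,150),(190,60),(60,100),(70,200),(140,230)]);print(P.round(3))
print(rel([g[0],g[1],.20]),rel([g[0],g[1],.074]))
```

```text
[0.53531418 0.1012437  0.08      ] [0.58249284 0.23720149 0.072     ] [0.5848432  0.07499024 0.038     ] [0.48991325 0.07383109 0.042     ] [0.63446303 0.10595752 0.038     ]
yaw 0.8301316815574609 0.6995796167293724 grip 152.07363223416135 0.056056827790457384 mark 31.96790825555059 0.16222827347021881
[[ 0.657  0.359 -0.   ]
 [ 0.692  0.352  0.214]
 [ 0.856  0.257  0.183]
 [ 0.755  0.431  0.25 ]
 [ 0.607  0.407  0.245]
 [ 0.598  0.375  0.002]]
[-0.4627 -0.3367  0.053 ] [-0.4627 -0.3365  0.179 ]
```
Good. The cabinet 0.25 high, at x.607, y .407 (edge). At knob (0.58,.237) gripper body radius ~57 → fine; arm link (elbow) from base: ok; cabinet face near (0.6,.38). Wrist beyond? fine, 0.14 clearance.

The rows are not in the units I measure in: shifts go in units of 20 mm. I convert before sending: -0.4625 m is -23.125, -0.43 m is -21.5.

>>> drive_effector --increments '[[[-2,-1.45,0,0,0.7],[-4,-2.9,0,0,0.7],[-6,-4.35,0,0,0.7],[-8,-5.8,0,0,0.7],[-10,-7.3,0,0,0.7],[-12,-8.75,0,0,0.7],[-14,-10.2,0,0,0.7],[-16,-11.65,0.5,0,0.7],[-18,-13.1,1,0,0.7],[-20,-14.55,1.5,0,0.7],[-21.5,-15.65,2,0,0.7],[-23.125,-16.83,2.65,0,0.7],[-23.125,-16.83,2.65,0,0.7],[-23.125,-16.83,2.65,0,0.7]]]' --grip_n 25

```text
t: 1.6
tcp_pos: [0.5354, 0.1009, 0.1997]
tool_rot: [0.185, 0.983, 0.0, -0.001]
force: [-1.5, 0.8, 0.3]
finger_gap: 0.701
gripper_force: 0.0
```

```bash
python3 -c "
from go import *
print(manip.sense()['tcp_pos'],rel([.5353,.1012,.074]))"
```

```text
[0.53538095 0.10087952 0.19969571] [-0.      0.0003  0.1257]
```

In the tool's units: 0.125 m is 6.25, 0.11 m is 5.5.

>>> drive_effector --increments '[[[0,0,2,0,0.7],[0,0,4,0,0.7],[0,0,5.5,0,0.7],[0,0,6.25,0,0.7],[0,0,6.25,0,0.7],[0,0,6.25,0,0],[0,0,6.25,0,0],[0,0,6.25,0,0],[0,0,6.25,0,0],[0,0,6.25,0,0],[0,0,6.25,0,0],[0,0,6.25,0,0]]]' --grip_n 25

```text
t: 2.8
tcp_pos: [0.5362, 0.102, 0.0769]
tool_rot: [0.184, 0.983, 0.0, 0.001]
force: [-0.5, 1.1, 7.0]
finger_gap: 0.262
gripper_force: 26.8
```

Run:
```python
from go import *
st=manip.sense();p=st["tcp_pos"];h=np.array([.5848,.0750]);print(p)
a0=np.arctan2(*(p[:2]-h)[::-1]);print(np.degrees(a0),np.linalg.norm(p[:2]-h))
a1=np.radians(300.8)
for a in np.linspace(a0+(0 if a0>0 else 2*np.pi),a1,16)[1:]:
    print(rel([h[0]+.054*np.cos(a),h[1]+.054*np.sin(a),p[2]])[:2])
```

```text
[0.53624762 0.10200777 0.07694529]
150.91454233487752 0.055558554575900275
[-0.0011 -0.0096]
[-0.0022 -0.0189]
[-0.005  -0.0279]
[-0.0093 -0.0363]
[-0.015  -0.0438]
[-0.0218 -0.0502]
[-0.0297 -0.0553]
[-0.0384 -0.059 ]
[-0.0476 -0.0611]
[-0.057  -0.0616]
[-0.0663 -0.0604]
[-0.0753 -0.0577]
[-0.0837 -0.0534]
[-0.0912 -0.0477]
[-0.0976 -0.0409]
```

>>> drive_effector --increments '[[[-0.05,-0.48,0,0,0],[-0.11,-0.945,0,0,0],[-0.25,-1.395,0,0,0],[-0.465,-1.815,0,0,0],[-0.75,-2.19,0,0,0],[-1.09,-2.51,0,0,0],[-1.485,-2.765,0,0,0],[-1.92,-2.95,0,0,0],[-1.92,-2.95,0,0,0]]]'

```text
t: 3.7
tcp_pos: [0.5519, 0.032, 0.0769]
tool_rot: [0.184, 0.983, 0.0, 0.002]
force: [-0.1, -0.8, 6.4]
finger_gap: 0.261
gripper_force: 26.7
```

Run:
```python
from go import *
st=manip.sense();p=st["tcp_pos"];h=np.array([.5848,.0750]);print(p,np.linalg.norm(p[:2]-h),np.degrees(np.arctan2(*(p[:2]-h)[::-1]))%360)
```

```text
[0.55186048 0.03199645 0.0769251 ] 0.05416933623119175 232.5488929905655
```

>>> drive_effector --increments '[[[-0.46,-0.105,0,0,0],[-0.93,-0.13,0,0,0],[-1.395,-0.07,0,0,0],[-1.845,0.065,0,0,0],[-2.265,0.28,0,0,0],[-2.64,0.565,0,0,0],[-2.96,0.905,0,0,0],[-2.96,0.905,0,0,0],[-2.96,0.905,0,0,0]]]'

```text
t: 4.6
tcp_pos: [0.612, 0.0298, 0.0769]
tool_rot: [0.184, 0.983, 0.001, 0.001]
force: [-0.9, 5.1, 6.9]
finger_gap: 0.261
gripper_force: 26.8
```

Run:
```python
from meas import *
p=manip.sense()["tcp_pos"];h=np.array([.5848,.0750]);print(p,np.linalg.norm(p[:2]-h),np.degrees(np.arctan2(*(p[:2]-h)[::-1]))%360)
t=manip.snapshot("top"); s=manip.snapshot("side")
cv2.imwrite("pics/a.png",np.hstack([cv2.resize(i["pixels"][y:y+140,x:x+140,::-1],(400,400),interpolation=2) for i,x,y in((t,220,165),(s,220,160))]))
a=blob(t,*RED,(240,190,345,290)); print(a); 
if a: m=onplane(t,a[0],.038)[0];print(m,np.degrees(np.arctan2(*(m[:2]-h)[::-1]))%360)
```

```text
[0.61196436 0.02977972 0.07692984] 0.052752022537048714 300.9937415523048
None
```

View pics/a.png

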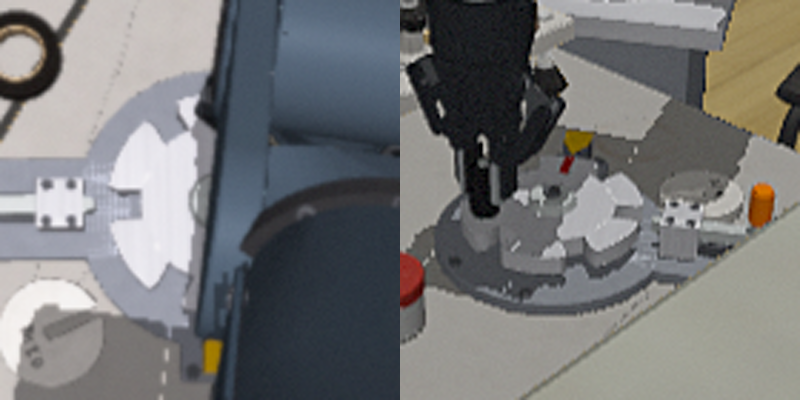

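The side crop shows the red stripe pointing straight at the yellow pointer (crop about (568,163) to (578,143)). In the top crop a notch at (125,205) faces the bolt nose at (95,208). Next I release, raise and measure the mark unobstructed.

In the tool's units: -0.12 m is -6, 0.24 m is 12.

>>> drive_effector --increments '[[[0,0,0,0,0.7],[0,0,0,0,0.7],[0,0,0,0,0.7],[0,0,0,0,0.7],[0,0,-2,0,0.7],[0,0,-4,0,0.7],[0,0,-6,0,0.7],[-0.5,2.5,-6,0,0.2],[0.5,5,-6,0,0.1],[1.5,7,-6,0,0],[2.5,9,-6,0,0],[3.5,10.5,-6,0,0],[5,12,-6,0,0],[5,12,-6,0,0],[5,12,-6,0,0]]]'

```text
t: 6.2
tcp_pos: [0.6045, 0.289, 0.195]
tool_rot: [0.183, 0.983, -0.0, -0.0]
force: [0.1, -0.1, -0.5]
finger_gap: 0.002
gripper_force: 0.0
```

Run:
```python
from meas import *
from go import rel
print(manip.sense()["tcp_pos"])
t=manip.snapshot("top"); s=manip.snapshot("side"); h=np.array([.5848,.0750])
cv2.imwrite("pics/b.png",np.hstack([cv2.resize(i["pixels"][y:y+140,x:x+140,::-1],(400,400),interpolation=2) for i,x,y in((t,220,165),(s,220,160))]))
for n,c,z in(("mark",RED,.038),("yel",YE,.042),("grip",BK,.08)):
    a=blob(t,*c,(255,190,345,305)); 
    if a: m=onplane(t,a[0],z)[0];print(n,a[0],m,np.degrees(np.arctan2(*(m[:2]-h)[::-1]))%360,np.linalg.norm(m[:2]-h))
    a=blob(s,*c,(260,190,312,265)); 
    if a: m=onplane(s,a[0],z)[0];print(" side",n,a[0],m,np.degrees(np.arctan2(*(m[:2]-h)[::-1]))%360,np.linalg.norm(m[:2]-h))
```

```text
[0.60449588 0.2890166  0.19495152]
mark [296.97560976 266.58536585] [0.52772721 0.0731358  0.038     ] 181.87081658447372 0.05710322284367222
 side mark [278.06666667 216.73333333] [0.52862041 0.07210028 0.038     ] 182.95470552937198 0.05625436991527328
yel [296.64285714 287.46428571] [0.48995425 0.07395412 0.042     ] 180.6317858521069 0.09485151388124688
 side yel [281.62745098 208.52941176] [0.49607247 0.07310928 0.042     ] 181.2207452532172 0.08874767518324567
grip [321.15116279 219.22093023] [0.60935121 0.03229085 0.08      ] 299.8922932462543 0.04926290324439443
 side grip [270.17073171 191.12195122] [0.48522634 0.04173541 0.08      ] 198.47293471716424 0.10498308066632367
```

View pics/b.png

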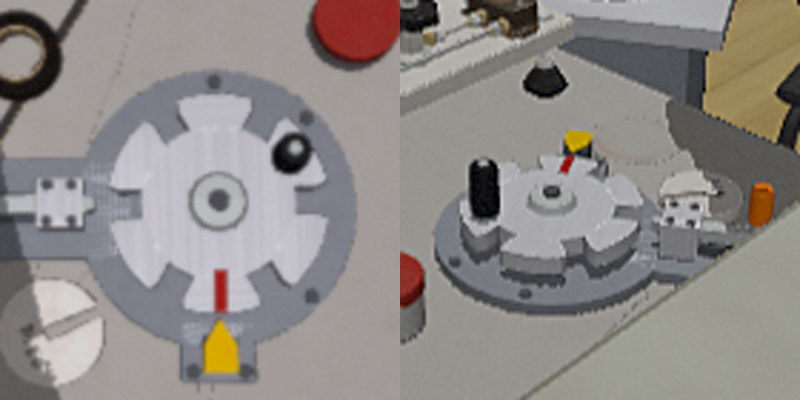

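The top crop shows the red mark lined up with the pointer: stripe at (221,290), pointer tip at (221,325). The measured angle is 181.9° against about 180.7° for the pointer, roughly 1.3 mm off. A notch squarely faces the bolt nose at (95,207). The next step is to go behind the knob, closed, with the fingers aligned to the bolt axis.

```bash
python3 -c "
from go import *
print(rel([.5828,.292,.195]),rel([.5828,.292,.074]))"
```

```text
[ 0.0229 -0.0038  0.0001] [ 0.0229 -0.0038  0.1211]
```

>>> drive_effector --increments '[[[0.5,-0.1,0,-0.13,0],[1.145,-0.19,0,-0.26,0],[1.145,-0.19,0,-0.384,0],[1.145,-0.19,2,-0.384,0],[1.145,-0.19,4,-0.384,0],[1.145,-0.19,5.5,-0.384,0],[1.145,-0.19,6.05,-0.384,0],[1.145,-0.19,6.05,-0.384,0],[1.145,-0.19,6.05,-0.384,0]]]'

```text
t: 7.2
tcp_pos: [0.5839, 0.2925, 0.0755]
tool_rot: [-0.007, 1.0, 0.0, 0.001]
force: [-0.1, -0.8, -1.2]
finger_gap: -0.003
gripper_force: 0.0
```

```bash
python3 -c "
from go import *
print(manip.sense()['tcp_pos'],rel([.5828,.26,.074]),rel([.5828,.234,.074]))"
```

```text
[0.58389228 0.29254368 0.0754841 ] [ 0.0015 -0.0325  0.0015] [ 0.0019 -0.0585  0.0014]
```

>>> drive_effector --increments '[[[0.05,-0.6,0,0,0],[0.05,-1.2,0,0,0],[0.05,-1.5,0,0,0],[0.05,-1.8,0,0,0],[0.05,-2.05,0,0,0],[0.05,-2.3,0,0,0],[0.05,-2.5,0,0,0],[0.05,-2.5,0,0,0]]]'

```text
t: 8.0
tcp_pos: [0.5823, 0.2424, 0.0743]
tool_rot: [-0.007, 1.0, -0.0, 0.0]
force: [-0.8, -0.1, 0.2]
finger_gap: 0.003
gripper_force: 0.1
```

Run:
```python
from meas import *
t=manip.snapshot("top"); s=manip.snapshot("side")
a=blob(s,*OR,(300,205,380,245)); print(a, a and onplane(s,a[0],.061))
cv2.imwrite("pics/c.png",np.hstack([cv2.resize(i["pixels"][y:y+140,x:x+140,::-1],(400,400),interpolation=2) for i,x,y in((t,180,165),(s,270,160))]))
```

```text
(array([338.5       , 230.65306122]), array([335, 224,   8,  15,  98], dtype=int32)) [[0.58798313 0.21954828 0.061     ]]
```

View pics/c.png

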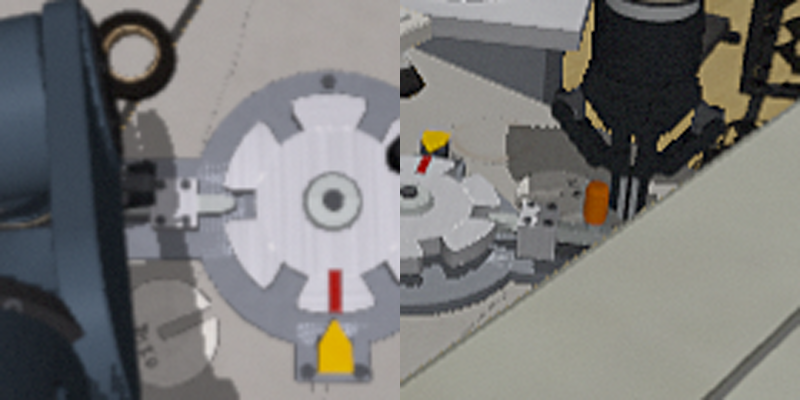

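The knob has moved (side pixel 346 to 338.5) and the nose at (230,203) is entering the notch mouth. The mark is still at the pointer, so I keep pushing.

In the tool's units: -0.01 m is -0.5, -0.008 m is -0.4.

>>> drive_effector --increments '[[[0,-0.15,0,0,0],[0,-0.3,0,0,0],[0,-0.4,0,0,0],[0,-0.5,0,0,0],[0,-0.5,0,0,0]]]'

```text
t: 8.6
tcp_pos: [0.582, 0.2331, 0.0741]
tool_rot: [-0.007, 1.0, 0.0, -0.0]
force: [-0.3, 3.1, -2.1]
finger_gap: 0.001
gripper_force: 1.6
```

Run:
```python
from meas import *
t=manip.snapshot("top"); s=manip.snapshot("side")
a=blob(s,*OR,(300,205,380,245)); print(a[0], onplane(s,a[0],.061), onplane(s,(346.35,230.75),.061))
```

```text
[334.26262626 230.11111111] [[0.58811121 0.21044833 0.061     ]] [[0.58423642 0.23599694 0.061     ]]
```

In the tool's units: -0.003 m is -0.15, -0.002 m is -0.1.

>>> drive_effector --increments '[[[0,-0.05,0,0,0],[0,-0.1,0,0,0],[0,-0.15,0,0,0],[0,-0.15,0,0,0]]]'

```text
t: 9.1
tcp_pos: [0.582, 0.2327, 0.0741]
tool_rot: [-0.006, 1.0, 0.002, 0.0]
force: [-0.3, 12.6, -4.0]
finger_gap: 0.005
gripper_force: 5.7
```

Run:
```python
from meas import *
s=manip.snapshot("side")
a=blob(s,*OR,(300,205,380,245)); print(a[0], onplane(s,a[0],.061))
```

```text
[334.14583333 230.17708333] [[0.58842822 0.21023453 0.061     ]]
```

The force has risen to 12.6 N with no further travel, so the bolt is at its end stop. I back off and check.

>>> drive_effector --increments '[[[0,0.5,0,0,0],[0,2,0,0,0],[0,2.5,-1.5,0,0],[0,2.5,-4,0,0],[0,2.5,-6,0,0],[2.5,3,-7.5,0,0],[5,3,-7.5,0,0],[5,3,-7.5,0,0],[5,3,-7.5,0,0]]]'

```text
t: 10.05
tcp_pos: [0.4799, 0.2882, 0.225]
tool_rot: [-0.008, 1.0, -0.001, 0.0]
force: [0.8, 0.4, 0.4]
finger_gap: 0.002
gripper_force: 0.0
```

Run:
```python
from meas import *
print(manip.sense()["tcp_pos"])
t=manip.snapshot("top"); s=manip.snapshot("side"); h=np.array([.5848,.0750])
a=blob(s,*OR,(300,205,380,245)); print(onplane(s,a[0],.061))
a=blob(t,*OR,(190,220,250,250)); k=a and onplane(t,a[0],.072)[0]; print(k)
a=blob(t,*RED,(255,190,345,305)); m=onplane(t,a[0],.038)[0];print(np.degrees(np.arctan2(*(m[:2]-h)[::-1]))%360)
cv2.imwrite("pics/d.png",np.hstack([cv2.resize(i["pixels"][y:y+140,x:x+140,::-1],(400,400),interpolation=2) for i,x,y in((t,180,165),(s,270,160))]))
```

```text
[0.47986813 0.28816605 0.22503208]
[[0.58643656 0.21068466 0.061     ]]
[0.58253229 0.21110936 0.072     ]
181.92094727804476
```

View pics/d.png

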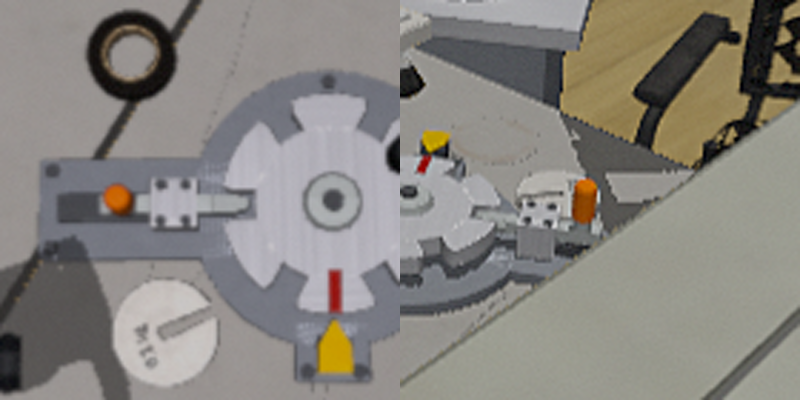

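The bolt nose is fully in the notch at (245,203) and the knob has travelled 26 mm to y = 0.211. The red mark is at the pointer (about 1.4 mm off), the bystanders are untouched, and the arm is clear.

```bash
python3 -c "
from station import manip
print(manip.sign_off())"
```

```text
the job is handed in; nothing more can be done
None
```

The job is handed in: the red mark is about 1.4 mm from the pointer, the bolt is home at its end stop (about 26 mm of travel), the tape roll, tin and weight were left where they were, and the gripper is clear; the sign-off gave no verdict.

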